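# Make up the feet kit and the pulls kit for a refinished cabinet

### The arm

A 7-joint arm with a two-finger parallel gripper is mounted at the origin on the work surface. World frame = base frame: x ahead of the robot, y to its left, z up, the work surface at z = 0. Lengths are in m, angles in rad, forces in N, time in s.
With the tool pointing down it reaches from about 0.4 to 0.85 m from the base axis. Payload 10.4 kg.
Tool frame: the origin (TCP) lies midway between the tips of the shut fingers; the grasp point (between the pads) lies 19 mm behind it; z points along the fingers, y is the line along which they close (so a half turn about z gives the same grasp; the last joint's range is limited). The gripper opens to 87 mm and grips with 3 to 60 N. Pads are 19 mm wide; open, the fingers measure 117 mm over their backs; the gripper's body (75 mm by 190 mm) begins 51 mm behind the grasp point.
Start: joints at [-1.302, 0.332, -0.065, 1.46, 0.022, 1.35, -0.088], TCP at [0.18, 0.599, 0.199] pointing down, gripper open.
Joint ranges: [-2.6, 2.6], [-0.5, 2.12], [-1.47, 1.34], [0.16, 2.42], [-1.27, 4.41], [0.06, 2.06], [-2.6, 2.6]. Speed limits (rad/s): [2.22, 2.22, 2.79, 2.79, 3.14, 3.14, 3.14].

### API

Orientations are given as a unit quaternion [x, y, z, w].
In Python, from bench import r gives the robot as it stands.
- The arm moves only by the tool arm_command, never from a script. Its argument "moves" is one flat list of numbers, 4 for each row, row after row: the shift along the tool's x, y, z in cm, then the turn about the tool's z in degrees. A call has 1 to 12 rows; each row shifts and turns the commanded pose from where the row before left it, along the tool's axes as they then stand; what a row does not reach is not made up. A row lasts 1/12 s, in which the tool goes at most 41.7 mm and 7.16 degrees, less where a joint would pass 70% of its speed; a pose out of reach is approached as far as the arm can. A call with a gripper value outside its range is refused whole. "fingers" is the opening in per cent of the stroke, from 0 (shut) to 100 (fully open), set as the call begins (left out, the last holds). The fingers move at their own pace and stop on an object; "squeeze" is the grip in N (left out, the last holds). Time passes only in rows, so rows that do not move let the fingers close. It gives the time, the measured TCP pose, the force, the opening and the grip force at its end, in the units of the state.
- r.read_state(): the state, without advancing time (a new reading comes with each control period).
- r.camera(name): name is "scene" or "top" or "wrist"; returns the picture (480x640x3 uint8, red, green, blue); there is no depth.
- r.camera_info(name): a dict with "fx", "fy", "cx", "cy" (pixels), "origin" and "attitude" of the camera in the world. Camera axes: x right, y up, looking along -z (the intrinsics and any distortion apply to the point x, -y, -z); pixel columns grow to the right and rows downward; lengths in m; the calibration is good to about 2 mm. A picture is of the moment at which its call begins: read the wrist's pose just before it. camera_info takes no time and is no camera call; for the wrist camera it gives the pose at the moment of the call.
- r.close_job(): hands the job in; it is judged then, once.
The state is a dict: "time": time; "joint_positions": joint angles; "joint_vel": joint speeds; "joint_torque": joint torques, N m; "ee_pos": TCP position; "eef_rot": TCP orientation; "ft_force": force on the tool from outside, world axes, zero at the start; "torque": the same for the moment, N m; "width": finger opening in m; "grip_force": force on a finger pad.
Only numpy, scipy, OpenCV 4.12 (cv2) and the standard library are available. Lean on these libraries where they do the work, as an engineer would, in place of code of your own. Each camera call takes 0.05 s, during which the arm holds its last target. There are 200 camera calls.

### The job

Make up two fitting kits for the repainted cabinet. In the nearly square tray: the tall foot standing in the small compartment, and in the large one the broad wedge flat on the floor with the narrow wedge laid centrally and in line on top of it, thin end over thick end, so that the top of the pair is level. In the long tray: the drawer handle standing on its backplate in the long compartment and the large knob standing in the short one; leave the small knob and the squat bun foot where they are.

Things in the scene. Friction and masses are not known exactly. Their poses are not given: they have to be found in the camera images.
- wedge_broad_mid (a point): The broader of two pale wooden levelling wedges, loose, lying on its flat underside: 100 mm long (its x), 54 mm wide (y), flat parallel sides; its top slopes straight (7.97 degrees) from 9 mm high at the thin end (-x) to 23 mm at the thick end (+x), 16 mm at mid-length; a dark round dowel end, 10 mm across and flush, marks the top 14 mm from the thick end. This point is its centre: mid-length, mid-width, 8 mm above its underside. 55 g. It may lie at any yaw.
- wedge_narrow_mid (a point): The narrower wooden wedge, loose: the same length, heights and slope as the broad one (100 mm long, 9 mm thin end at -x, 23 mm thick end at +x, x along its length and parallel to its flat underside) but only 36 mm wide, with the same dark dowel end near its thick end. This point is its centre, 8 mm above its underside at mid-length. 38 g. It may lie at any yaw.
- handle_mid (a point): Steel drawer handle, loose, standing on its flat backplate: backplate 110 mm long (x) by 26 mm wide (y), 4 mm thick; above it, carried on two posts at x = -38 and +38 mm, a round grip bar 10 mm thick along x, its axis 27 mm above the underside (top at 32 mm). This point is the centre, 16 mm above the underside. 110 g.
- knob_large_mid (a point): The larger of two round steel door knobs, loose, standing upright on its small base: head 38 mm in diameter between 16 and 26 mm above the underside, 32 mm high in all, base 30 mm across. This point is on its axis, 16 mm above the underside. z up. 90 g.
- foot_tall_mid (a point): Tall straight turned wooden furniture foot, loose, standing upright: column 36 mm in diameter and 66 mm high in all, on a flange 50 mm in diameter and 11 mm high at the bottom. This point is on its axis, 33 mm above the underside. z up. 60 g.
- knob_small_mid (a point): The smaller steel knob of the same pattern, to be left where it is: head 25 mm in diameter, 21 mm high in all. This point is on its axis, 10 mm above the underside.
- foot_bun_mid (a point): Squat wooden bun foot, to be left where it is: 56 mm in diameter, 32 mm high, rounded. This point is on its axis, 16 mm above the underside.
- tray_feet: The nearly square shallow plywood tray, for the feet kit, fixed to the bench: 142 mm (x) by 184 mm (y), 19 mm high, walls and floor 4 mm thick, origin at the centre of its underside (floor at z = 4 mm). A 4 mm wall along x at y = +20 mm, as high as the rim, parts it into the large compartment (y from -88 to +18 mm, centre y = -35 mm, 134 mm long in x) and the small compartment (y from +22 to +88 mm, centre y = +55 mm, 134 mm long in x).
- tray_pulls: The long narrow shallow plywood tray, for the pulls kit, fixed to the bench: 244 mm (x) by 100 mm (y), 19 mm high, walls and floor 4 mm thick, origin at the centre of its underside (floor at z = 4 mm). A 4 mm wall along y at x = +28 mm, as high as the rim, parts it into the long compartment (x from -118 to +26 mm, centre x = -46 mm, 92 mm wide in y) and the short compartment (x from +30 to +118 mm, centre x = +74 mm, 92 mm wide in y).
Not all that is in view belongs to the job. Leave any blue or grey look-alike of the part that bears wedge_broad_mid alone.

How it is judged:
At the end, for the whole second after the job is handed in: Each thing on the floor of its compartment (4 mm), upright or flat within 7 degrees, at rest; narrow wedge on the broad one, thin end over thick end, within 15 mm along and 12 mm across of its centre, within 18 degrees of in line, top level within 4.5 degrees; small knob and bun foot left (x of wedge_broad_mid in the frame of tray_feet between -0.067 and 0.067 m and y of wedge_broad_mid in the frame of tray_feet between -0.088 and 0.018 m and z of wedge_broad_mid in the frame of tray_feet between 0.008 and 0.016 m and angle between each of wedge_broad_mid, foot_tall_mid, handle_mid, knob_large_mid's own z axis and vertical below 0.12 rad and x of foot_tall_mid in the frame of tray_feet between -0.067 and 0.067 m and y of foot_tall_mid in the frame of tray_feet between 0.022 and 0.088 m and z of foot_tall_mid in the frame of tray_feet between 0.033 and 0.041 m and x of handle_mid in the frame of tray_pulls between -0.118 and 0.026 m and y of handle_mid in the frame of tray_pulls between -0.046 and 0.046 m and z of handle_mid in the frame of tray_pulls between 0.016 and 0.024 m and x of knob_large_mid in the frame of tray_pulls between 0.03 and 0.118 m and y of knob_large_mid in the frame of tray_pulls between -0.046 and 0.046 m and z of knob_large_mid in the frame of tray_pulls between 0.016 and 0.024 m and x of wedge_narrow_mid in the frame of wedge_broad_mid between -0.015 and 0.015 m and y of wedge_narrow_mid in the frame of wedge_broad_mid between -0.012 and 0.012 m and z of wedge_narrow_mid in the frame of wedge_broad_mid between 0.012 and 0.02 m and angle between the x axis of wedge_narrow_mid and the x axis of wedge_broad_mid, either way round below 0.35 rad and angle between wedge_narrow_mid's own x axis and vertical between 1.65 and 1.77 rad and angle between wedge_narrow_mid's own y axis and vertical between 1.49 and 1.65 rad and linear speed of each of wedge_broad, wedge_narrow, handle, knob_large, foot_tall below 0.01 m/s); the robot touches nothing.
It fails at once if the small knob was shifted by more than 30 mm (distance of knob_small_mid from where it was at the start of the episode above 0.03 m).
It fails at once if the squat bun foot was shifted by more than 30 mm (distance of foot_bun_mid from where it was at the start of the episode above 0.03 m).
It also fails if it takes over 131 s, if anything falls off the work surface, if the arm or the gripper's body presses on something with over 40 N, if the wrist force passes 120 N, or if a joint passes its speed limit or range.

## Working session

There is one attempt and no reset: what is moved stays moved. The work goes in short steps, Python scripts to look and compute and a tool call to move; the robot and the scene stay as the last step left them, time stands still between calls to the robot, and variables do not carry over. Pictures are saved under pics/ and viewed, at most 14 in all, crops included, and the job is handed in when it is done.

Besides the shell and the picture viewer there is one more tool, called after "Request:" as a command line: name --argument value ..., lists and objects as JSON in quotes. arm_command: Moves the arm, as the interface text tells. Its arguments: {"type":"object","properties":{"moves":{"type":"array"},"fingers":{"type":"number"},"squeeze":{"type":"number"}},"required":["moves"]}

```bash
mkdir -p pics; ls; python3 - <<'E'
from bench import r
import cv2
for n in("top","scene"):
    cv2.imwrite(f"pics/{n}0.png",r.camera(n)[:,:,::-1]); print(n,r.camera_info(n))
s=r.read_state(); print(s["time"],s["ee_pos"],s["eef_rot"],s["width"])
E
```

```text
pics
top {'fx': 619.4223013516851, 'fy': 619.4223013516851, 'cx': 311.2778444408972, 'cy': 232.18194914489558, 'origin': array([ 0.39482608, -0.00694193,  1.10264861]), 'attitude': array([ 0.02645859, -0.02376897, -0.70373307,  0.70957364])}
scene {'fx': 475.0910453005973, 'fy': 475.0910453005973, 'cx': 324.085502412061, 'cy': 237.65796013057889, 'origin': array([ 1.06185725, -0.05283061,  0.55770052]), 'attitude': array([0.31424935, 0.27559788, 0.60828089, 0.67474996])}
0.1 [0.17969911 0.59820912 0.19825326] [ 1.45379013e-01  9.89375833e-01 -6.32418588e-04 -6.59114977e-05] 0.08740208967886512
```

View pics/top0.png

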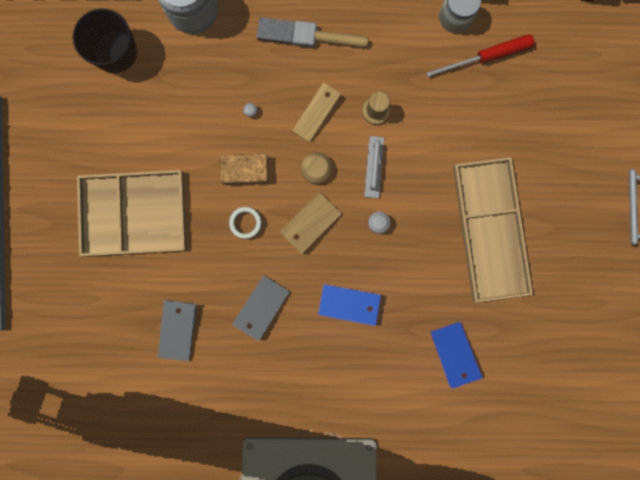

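View pics/scene0.png

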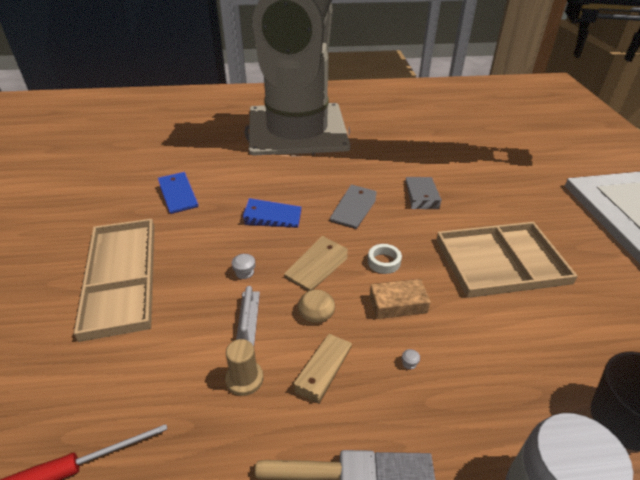

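The top view shows the pale broad wedge at (311,223), narrow one at (317,111), tall foot at (377,107), handle at (374,167), large knob (379,222), small knob (250,110), bun foot (316,168), square tray (132,213) and long tray (494,229). The blue and grey look-alikes are at (350,305), (457,354), (261,308) and (177,330); a brown cork-like block at (244,168) is not a wedge. The pale wooden wedge at (311,223) is the broad one; I'll confirm it in a crop.

```bash
python3 - <<'E'
import cv2,numpy as np
a=cv2.imread("pics/top0.png")
cv2.imwrite("pics/c1.png",cv2.resize(a[75:255,220:410],None,fx=4.2,fy=3.33,interpolation=cv2.INTER_CUBIC) if 0 else cv2.resize(a[75:260,270:420],None,fx=3.2,fy=3.2,interpolation=cv2.INTER_CUBIC))
L=cv2.resize(a[160:310,70:195],None,fx=3,fy=3,interpolation=cv2.INTER_CUBIC)
R=cv2.resize(a[155:305,445:540],None,fx=3,fy=3,interpolation=cv2.INTER_CUBIC)
cv2.imwrite("pics/c2.png",np.hstack([L,R]))
E
```

```text
(no output)
```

View pics/c1.png

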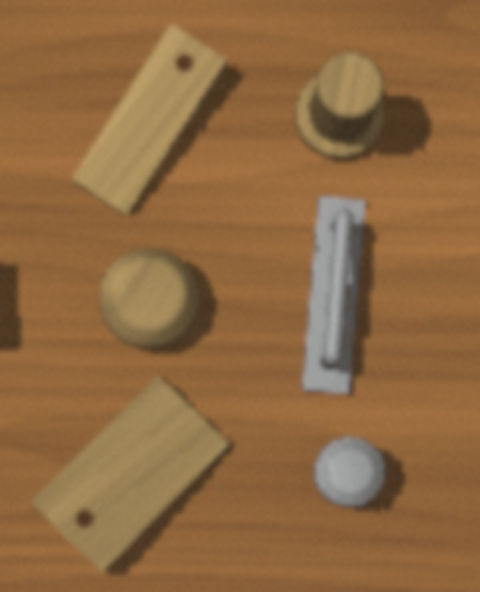

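View pics/c2.png

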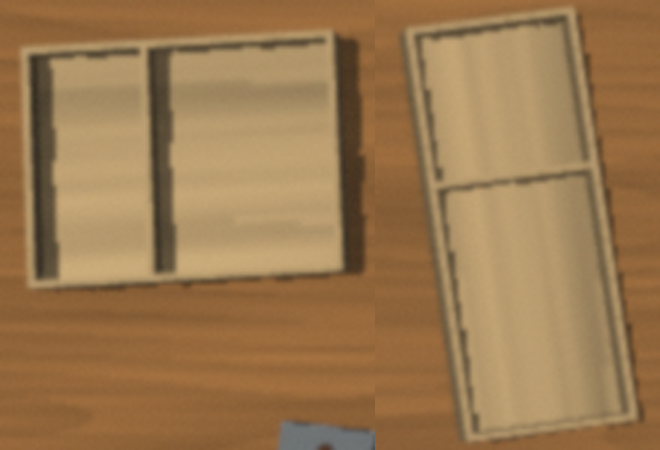

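The crop confirms it: pale wood, dowel at lower left (crop 85,518) — the broad wedge, wider than the other pale one (dowel at crop 184,62). The second crop shows the square tray's small compartment at the left (+y) and the long tray's short compartment at the top (+x).

```bash
cat > h.py <<'E'
import numpy as np
from scipy.spatial.transform import Rotation as R
from bench import r
def px(cam,u,v,z,info=None):
    i=info or r.camera_info(cam)
    d=R.from_quat(i["attitude"]).apply([(u-i["cx"])/i["fx"],-(v-i["cy"])/i["fy"],-1])
    return i["origin"]+d*(z-i["origin"][2])/d[2]
def proj(cam,p,info=None):
    i=info or r.camera_info(cam)
    q=R.from_quat(i["attitude"]).inv().apply(np.array(p)-i["origin"])
    return i["cx"]-i["fx"]*q[...,0]/q[...,2], i["cy"]+i["fy"]*q[...,1]/q[...,2]
E
python3 - <<'E'
from h import *
np.set_printoptions(precision=4,suppress=True)
c1=lambda x,y,z:px("top",270+x/3.2,75+y/3.2,z)
c2=lambda x,y,z:px("top",70+x/3,160+y/3,z)
c3=lambda x,y,z:px("top",445+(x-375)/3,155+y/3,z)
yaw=lambda d:np.degrees(np.arctan2(d[1],d[0]))
def box(n,thin,thick):
    a=np.mean(thin,0);b=np.mean(thick,0);print(n,(a+b)/2,"yaw",yaw(b-a),"L",np.linalg.norm((b-a)[:2]),"W",[np.linalg.norm(t[0]-t[1]) for t in(thin,thick)])
box("broad",[c1(160,378,.009),c1(231,446,.009)],[c1(34,503,.023),c1(108,571,.023)])
print(c1(85,518,.021))
box("narrow",[c1(74,180,.009),c1(128,211,.009)],[c1(173,25,.023),c1(227,62,.023)])
print(c1(184,62,.021))
box("handle",[c1(304,389,.004),c1(350,393,.004)],[c1(320,197,.004),c1(366,201,.004)])
print("foot",c1(350,85,.066),c1(340,115,.011)); print("knobL",c1(350,472,.024)); print("bun",c1(147,297,.025)); print("knobS",px("top",250,110,.016))
box("feet",[c2(32,288,.019),c2(345,271,.019)],[c2(22,48,.019),c2(334,32,.019)])
box("pulls",[c3(465,440,.019),c3(638,418,.019)],[c3(403,30,.019),c3(575,8,.019)])
i=r.camera_info("wrist");print(i,r.read_state()["ee_pos"])
E
```

```text
broad [ 0.4882 -0.0033  0.016 ] yaw 136.1978953823467 L 0.09805240356189449 W [np.float64(0.054650777808414173), np.float64(0.05491933709088225)]
[0.4633 0.0232 0.021 ]
narrow [ 0.6863 -0.0108  0.016 ] yaw -33.341537922763465 L 0.09906102636846688 W [np.float64(0.03497840884657576), np.float64(0.036540866274442)]
[ 0.7177 -0.0293  0.021 ]
handle [ 0.5908 -0.115   0.004 ] yaw -4.647488793790365 L 0.10896777776696757 W [np.float64(0.025730198794215325), np.float64(0.025908733051822834)]
foot [ 0.6925 -0.1168  0.066 ] [ 0.6912 -0.117   0.011 ]
knobL [ 0.4895 -0.1213  0.024 ]
bun [ 0.585  -0.0098  0.025 ]
knobS [0.6898 0.1087 0.016 ]
feet [0.5031 0.3149 0.019 ] yaw 4.163600651071051 L 0.14142872971313797 W [np.float64(0.1829843128237091), np.float64(0.18407192322319177)]
pulls [ 0.4799 -0.3215  0.019 ] yaw 7.943454611910096 L 0.24227058484141756 W [np.float64(0.10124419903585756), np.float64(0.10227387756423882)]
{'fx': 375.9583396755788, 'fy': 375.9583396755788, 'cx': 315.96231147644613, 'cy': 239.22167537281337, 'origin': array([0.1075, 0.6197, 0.3836]), 'attitude': array([-0.1113, -0.0828,  0.591 ,  0.7947])} [0.1797 0.5982 0.1983]
```

```bash
cat >> h.py <<'E'
def plan(x,y,z,cl=None):
    """turn first (deg), then shift in the turned tool frame (cm)"""
    s=r.read_state(); q=R.from_quat(s["eef_rot"]); ty=q.apply([0,1,0])
    a=np.degrees(np.arctan2(ty[1],ty[0])); t=0 if cl is None else (a-cl+90)%180-90
    d=np.array([x,y,z])-s["ee_pos"]
    f=lambda q:np.round(q.inv().apply(d)*100,2)
    print("t",round(s["time"],2),"pos",s["ee_pos"].round(4),"cl",round(a,1),"| shift-first",f(q),"turn",round(t,1),"| after turn",f(q*R.from_euler("z",t,degrees=True)),"w",round(s["width"],4),"j7",round(s["joint_positions"][6],2))
E
python3 -c "
from h import *
plan(.692,-.117,.15,45)"
```

```text
t 0.1 pos [0.1797 0.5982 0.1983] cl 73.3 | shift-first [-69.64 -53.75   4.9 ] turn 28.3 | after turn [-86.79 -14.34   4.9 ] w 0.0874 j7 -0.09
```

Request:
arm_command --moves '[-2.9,-2.24,0,0,-2.9,-2.24,0,0,-2.9,-2.24,0,0,-2.9,-2.24,0,0,-2.9,-2.24,0,0,-2.9,-2.24,0,0,-2.9,-2.24,0,0,-2.9,-2.24,0,0,-2.9,-2.24,0,0,-2.9,-2.24,0,0,-2.9,-2.24,0,0,-2.9,-2.24,0,0]' --fingers 65 --squeeze 15

```text
time: 1.1
ee_pos: [0.4363, 0.2393, 0.1989]
eef_rot: [0.145, 0.989, 0.0, -0.0]
ft_force: [0.9, 1.3, -0.5]
width: 0.0566
grip_force: 0.0
```

Request:
arm_command --moves '[-2.9,-2.24,0.3,0,-2.9,-2.24,0.3,0,-2.9,-2.24,0.3,0,-2.9,-2.24,0.3,0,-2.9,-2.24,0.3,0,-2.9,-2.24,0.3,0,-2.9,-2.24,0.3,0,-2.9,-2.24,0.3,0,0,0,0,7,0,0,0,7,0,0,0,7,0,0,0,7]'

```text
time: 2.1
ee_pos: [0.6062, 0.0024, 0.1743]
eef_rot: [0.383, 0.924, -0.0, -0.0]
ft_force: [-0.6, 0.6, -1.1]
width: 0.0564
grip_force: 0.0
```

```bash
python3 -c "
from h import *
plan(.692,-.117,.15,45)"
```

```text
t 2.1 pos [0.6062 0.0024 0.1743] cl 44.9 | shift-first [-14.52  -2.35   2.43] turn -0.1 | after turn [-14.51  -2.37   2.43] w 0.0564 j7 0.84
```

Request:
arm_command --moves '[-3.63,-0.59,1,0,-3.63,-0.59,1,0,-3.63,-0.59,1,0,-3.63,-0.59,1,0,0,0,2.5,0,0,0,2.5,0,0,0,0,0,0,0,0,0]'

```text
time: 2.77
ee_pos: [0.6919, -0.1157, 0.0836]
eef_rot: [0.38, 0.925, -0.0, -0.002]
ft_force: [0.7, 0.6, 0.2]
width: 0.0565
grip_force: 0.0
```

```bash
python3 -c "
from h import *
import cv2
plan(.692,-.117,.025,45)
i=r.camera_info('wrist')
cv2.imwrite('pics/w1.png',r.camera('wrist')[:,:,::-1])
for p in [(.692,-.117,.066),(.692,-.117,.0),r.read_state()['ee_pos']]: print(proj('wrist',p,i))"
```

```text
t 2.77 pos [ 0.6919 -0.1157  0.0836] cl 45.3 | shift-first [-0.11 -0.07  5.86] turn 0.3 | after turn [-0.11 -0.07  5.86] w 0.0565 j7 1.1
(np.float64(314.8285755983257), np.float64(269.7404633304796))
(np.float64(315.1640375838877), np.float64(238.71174715820558))
(np.float64(317.6857873272412), np.float64(282.56320247737835))
```

View pics/w1.png

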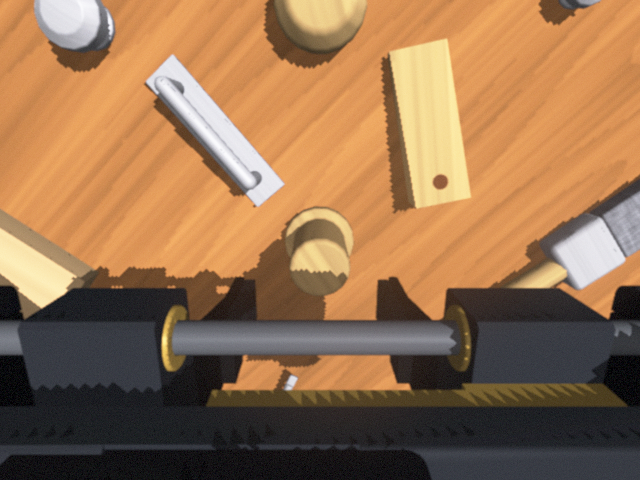

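The foot's top is at about (320,265) against (315,270) predicted, i.e. within ~3 mm and between the open fingers. Descend and grip.

Request:
arm_command --moves '[0,0,2,0,0,0,2,0,0,0,1.8,0,0,0,0,0]'

```text
time: 3.15
ee_pos: [0.6919, -0.1151, 0.0254]
eef_rot: [0.38, 0.925, -0.0, -0.001]
ft_force: [-0.5, 0.7, -1.1]
width: 0.0567
grip_force: 0.0
```

Request:
arm_command --moves '[0,0,0,0,0,0,0,0,0,0,0,0,0,0,0,0,0,0,0,0,0,0,-2.5,0,0,0,-3,0,0,0,-3,0,0,0,-3,0,0,0,0,0]' --fingers 0

```text
time: 3.98
ee_pos: [0.6959, -0.1173, 0.1494]
eef_rot: [0.381, 0.925, 0.001, 0.005]
ft_force: [0.1, -0.4, 0.3]
width: 0.0355
grip_force: 15.0
```

```bash
python3 -c "
from h import *
plan(.499,.370,.13,36)"
```

```text
t 3.98 pos [ 0.6959 -0.1173  0.1494] cl 45.3 | shift-first [48.3  20.76  1.7 ] turn 9.3 | after turn [51.01 12.71  1.7 ] w 0.0355 j7 1.08
```

Request:
arm_command --moves '[3.45,1.48,0,0,3.45,1.48,0,0,3.45,1.48,0,0,3.45,1.48,0,0,3.45,1.48,0,0,3.45,1.48,0,0,3.45,1.48,0,0,3.45,1.48,0,0,3.45,1.48,0,0,3.45,1.48,0,0,3.45,1.48,0,0,3.45,1.48,0,0]'

```text
time: 4.98
ee_pos: [0.5229, 0.3028, 0.1424]
eef_rot: [0.38, 0.925, 0.0, 0.0]
ft_force: [1.2, 0.6, -1.0]
width: 0.0353
grip_force: 15.0
```

Request:
arm_command --moves '[3.45,1.48,0,0,3.45,1.48,0,0,0,0,2,0,0,0,2,0,0,0,0,0,0,0,0,0]'

```text
time: 5.48
ee_pos: [0.4953, 0.3701, 0.1015]
eef_rot: [0.381, 0.925, -0.001, -0.0]
ft_force: [0.2, 0.1, 0.2]
width: 0.0353
grip_force: 15.0
```

```bash
python3 -c "
from h import *
plan(.499,.370,.031)"
```

```text
t 5.48 pos [0.4953 0.3701 0.1015] cl 45.3 | shift-first [-0.27  0.27  7.05] turn 0 | after turn [-0.27  0.27  7.05] w 0.0353 j7 0.2
```

Request:
arm_command --moves '[-0.3,0.3,2.5,0,0,0,2.5,0,0,0,1.2,0,0,0,0.5,0,0,0,0.4,0,0,0,0,0,0,0,0,0]'

```text
time: 6.07
ee_pos: [0.5006, 0.3714, 0.0325]
eef_rot: [0.381, 0.925, 0.001, 0.0]
ft_force: [0.0, 1.0, -0.9]
width: 0.0353
grip_force: 15.0
```

Request:
arm_command --moves '[0,0,0.25,0,0,0,0,0,0,0,0,0]'

```text
time: 6.32
ee_pos: [0.501, 0.3717, 0.031]
eef_rot: [0.38, 0.925, 0.002, 0.001]
ft_force: [-2.4, -2.4, 11.6]
width: 0.0352
grip_force: 15.0
```

Request:
arm_command --moves '[0,0,0,0,0,0,0,0,0,0,0,0,0,0,0,0,0,0,-3,0,0,0,-3,0,0,0,-3,0,0,0,-3,0,0,0,0,0]' --fingers 75

```text
time: 7.07
ee_pos: [0.5023, 0.3725, 0.155]
eef_rot: [0.381, 0.925, 0.004, 0.002]
ft_force: [0.8, -0.5, 0.9]
width: 0.065
grip_force: 0.0
```

```bash
python3 -c "
from h import *
plan(.488,-.003,.11,45)"
```

```text
t 7.07 pos [0.5023 0.3725 0.155 ] cl 45.3 | shift-first [-25.41 -27.73   4.25] turn 0.3 | after turn [-25.54 -27.61   4.25] w 0.065 j7 0.19
```

Request:
arm_command --moves '[-2.54,-2.77,0,0,-2.54,-2.77,0,0,-2.54,-2.77,0,0,-2.54,-2.77,0,0,-2.54,-2.77,0,0,-2.54,-2.77,0,0,-2.54,-2.77,0,0,-2.54,-2.77,0,0,-2.54,-2.77,0,0,-2.54,-2.77,0,0,0,0,2,0,0,0,2,0]' --fingers 85

```text
time: 8.07
ee_pos: [0.4862, -0.007, 0.1089]
eef_rot: [0.383, 0.924, 0.001, 0.001]
ft_force: [0.3, 1.2, -1.1]
width: 0.0739
grip_force: 0.0
```

Request:
arm_command --moves '[0,0,0,0,0,0,0,0]'

```text
time: 8.23
ee_pos: [0.4847, -0.0048, 0.1081]
eef_rot: [0.38, 0.925, -0.001, -0.001]
ft_force: [1.0, 0.3, -0.1]
width: 0.0742
grip_force: 0.0
```

```bash
python3 -c "
from h import *
import cv2
plan(.488,-.003,.004,45)
i=r.camera_info('wrist')
im=r.camera('wrist')[:,:,::-1].copy()
# predicted outlines: broad, for yaw 136 and 133.4
for y,c in((136.2,(0,0,255)),(133.4,(255,0,0))):
    q=R.from_euler('z',y,degrees=True).apply([(-.05,-.027,.009),(.05,-.027,.023),(.05,.027,.023),(-.05,.027,.009)])+[.488,-.003,0]
    cv2.polylines(im,[np.stack(proj('wrist',q,i),1).astype(int)],True,c,1)
q=R.from_euler('z',-32,degrees=True).apply([(-.05,-.018,.009),(.05,-.018,.023),(.05,.018,.023),(-.05,.018,.009)])+[.6863,-.0108,0]
cv2.polylines(im,[np.stack(proj('wrist',q,i),1).astype(int)],True,(0,0,255),1)
cv2.imwrite('pics/w2.png',im)
"
```

```text
t 8.23 pos [ 0.4847 -0.0048  0.1081] cl 45.3 | shift-first [-0.12  0.37 10.41] turn 0.3 | after turn [-0.12  0.38 10.41] w 0.0742 j7 0.77
```

View pics/w2.png

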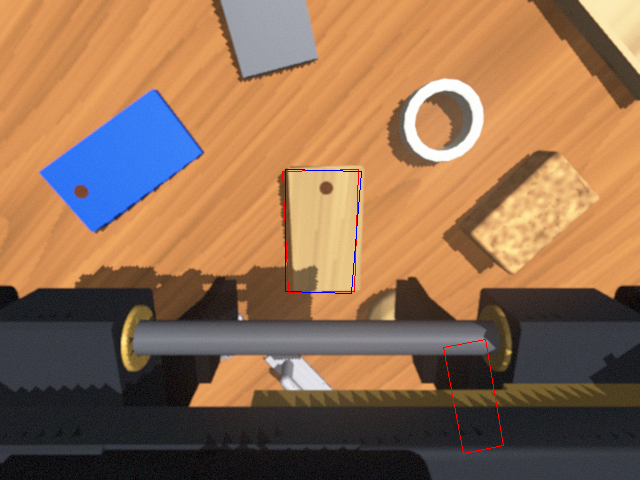

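The broad wedge (dowel at (326,188)) matches the prediction within ~3 px and lies square between the fingers. Grasp it.

Request:
arm_command --moves '[0,0.4,2.5,0,0,0,2.5,0,0,0,2.5,0,0,0,2,0,0,0,0.6,0,0,0,0,0,0,0,0,0]' --squeeze 20

```text
time: 8.87
ee_pos: [0.4891, -0.0016, 0.0086]
eef_rot: [0.38, 0.925, 0.0, 0.0]
ft_force: [1.0, 0.7, 0.8]
width: 0.074
grip_force: 0.0
```

Request:
arm_command --moves '[0,0,0,0,0,0,0,0,0,0,0,0,0,0,0,0,0,0,0,0]' --fingers 0

```text
time: 9.28
ee_pos: [0.4884, -0.0017, 0.0078]
eef_rot: [0.38, 0.925, 0.0, 0.0]
ft_force: [0.7, 0.8, -0.0]
width: 0.0486
grip_force: 0.0
```

```bash
python3 -c "
from h import *
import cv2
s=r.read_state();print(s['width'],s['grip_force'],s['time'])
im=r.camera('top')[:,:,::-1];w=r.camera('scene')[:,:,::-1]
cv2.imwrite('pics/t3.png',np.hstack([cv2.resize(im[150:300,240:400],(400,375)),cv2.resize(w[200:350,240:400],(400,375))]))
s=r.read_state();print(s['width'],s['grip_force'],s['time'])
"
```

```text
0.048628758793628615 0.0 9.2833
0.04076287471939644 0.0 9.3833
```

View pics/t3.png

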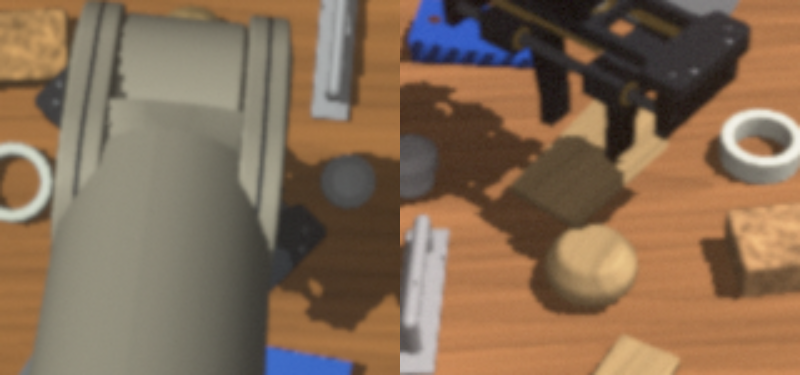

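```bash
python3 -c "
from h import *
s=r.read_state();q=R.from_quat(s['eef_rot']);print(s['width'],s['grip_force'],s['ee_pos'])
P=lambda p:[np.round((v-o)*2.5+a,0) for v,o,a in zip(proj('scene',np.array(p)),(240,200),(400,0))]
for d in(-.024,0,.024):print('tip',P(s['ee_pos']+q.apply([0,d,0])))
for c in R.from_euler('z',135,degrees=True).apply([(-.05,-.027,.009),(.05,-.027,.023),(.05,.027,.023),(-.05,.027,.009)])+[.488,-.003,0]:print(P(c))
"
```

```text
0.04076287471939644 0.0 [ 0.48824088 -0.00180028  0.00757277]
tip [np.float64(558.0), np.float64(143.0)]
tip [np.float64(585.0), np.float64(158.0)]
tip [np.float64(613.0), np.float64(174.0)]
[np.float64(565.0), np.float64(218.0)]
[np.float64(661.0), np.float64(120.0)]
[np.float64(599.0), np.float64(87.0)]
[np.float64(502.0), np.float64(179.0)]
```

The fingers are closing above the wedge: seen in the scene view their tips are ~1 cm higher than the TCP (the TCP is that of shut fingers). Open again and go lower by feel.

Request:
arm_command --moves '[0,0,0,0,0,0,0,0,0,0,0,0,0,0,0,0,0,0,0,0,0,0,0,0,0,0,0,0]' --fingers 85

```text
time: 9.97
ee_pos: [0.4882, -0.0018, 0.0074]
eef_rot: [0.38, 0.925, 0.0, -0.0]
ft_force: [0.2, -0.3, -0.3]
width: 0.0725
grip_force: 0.0
```

Request:
arm_command --moves '[0,0,0.3,0,0,0,0.3,0,0,0,0,0]'

```text
time: 10.22
ee_pos: [0.4877, -0.0018, 0.0007]
eef_rot: [0.38, 0.925, -0.0, -0.0]
ft_force: [-0.3, 0.0, 0.2]
width: 0.0738
grip_force: 0.0
```

```bash
python3 -c "
from h import *
import cv2
plan(.488,-.003,.002,45)
w=r.camera('scene')[:,:,::-1]
cv2.imwrite('pics/t4.png',cv2.resize(w[200:320,260:410],None,fx=5,fy=5,interpolation=2))
"
```

```text
t 10.22 pos [ 0.4877 -0.0018  0.0007] cl 45.3 | shift-first [-0.1  -0.06 -0.13] turn 0.3 | after turn [-0.1  -0.06 -0.13] w 0.0738 j7 0.89
```

View pics/t4.png

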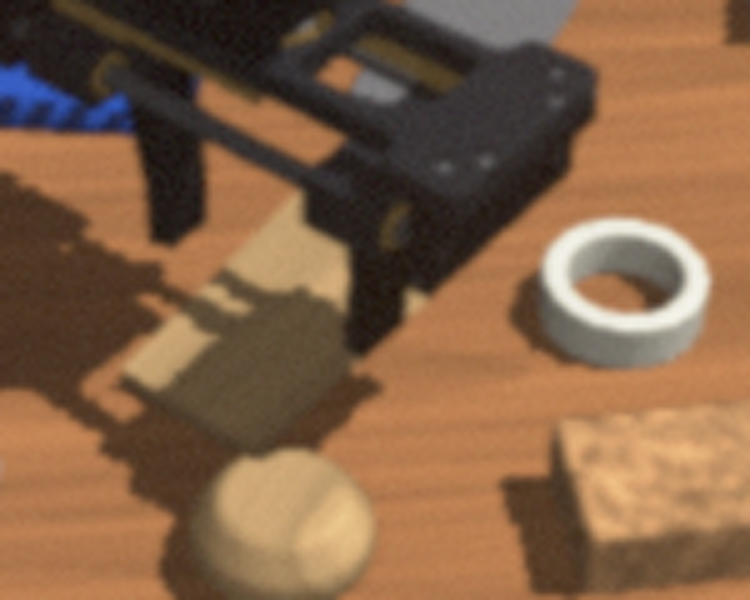

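```bash
python3 -c "
from h import *
s=r.read_state();q=R.from_quat(s['eef_rot'])
P=lambda p:[int((v-o)*5) for v,o in zip(proj('scene',np.array(p)),(260,200))]
for z in(0,.01,.02):
  print(z,[(d,P(s['ee_pos']*[1,1,0]+[0,0,z]+q.apply([xx,d,0])*[1,1,0])) for d in(-.052,-.037,.037,.052) for xx in (-.0095,.0095)])
"
```

```text
0 [(-0.052, [135, 280]), (-0.052, [171, 252]), (-0.037, [168, 299]), (-0.037, [204, 270]), (0.037, [338, 397]), (0.037, [373, 365]), (0.052, [374, 418]), (0.052, [409, 386])]
0.01 [(-0.052, [134, 259]), (-0.052, [170, 230]), (-0.037, [167, 278]), (-0.037, [203, 249]), (0.037, [338, 376]), (0.037, [374, 344]), (0.052, [375, 397]), (0.052, [410, 364])]
0.02 [(-0.052, [133, 237]), (-0.052, [170, 209]), (-0.037, [166, 256]), (-0.037, [203, 227]), (0.037, [339, 354]), (0.037, [375, 322]), (0.052, [376, 374]), (0.052, [411, 342])]
```

Fingertips fit z ≈ 0.02 though the TCP reads ~0, so they still ride above the wedge; go down in small steps, watching the force.

Request:
arm_command --moves '[0,0,0.3,0,0,0,0,0,0,0,0,0]'

```text
time: 10.52
ee_pos: [0.488, -0.0019, -0.0018]
eef_rot: [0.38, 0.925, -0.0, -0.0]
ft_force: [-0.5, 0.2, 0.3]
width: 0.0741
grip_force: 0.0
```

Request:
arm_command --moves '[0,0,0.3,0,0,0,0,0,0,0,0,0]'

```text
time: 10.77
ee_pos: [0.4881, -0.0018, -0.0047]
eef_rot: [0.38, 0.925, -0.0, -0.0]
ft_force: [0.3, 1.3, -0.4]
width: 0.074
grip_force: 0.0
```

Request:
arm_command --moves '[0,0,0.4,0,0,0,0,0,0,0,0,0]'

```text
time: 11.02
ee_pos: [0.488, -0.0019, -0.0088]
eef_rot: [0.38, 0.925, -0.0, -0.0]
ft_force: [-0.3, 1.7, -0.0]
width: 0.074
grip_force: 0.0
```

Request:
arm_command --moves '[0,0,0.3,0,0,0,0,0,0,0,0,0]'

```text
time: 11.27
ee_pos: [0.488, -0.0018, -0.0118]
eef_rot: [0.38, 0.925, -0.0, -0.0]
ft_force: [0.3, 0.2, -0.1]
width: 0.0741
grip_force: 0.0
```

Request:
arm_command --moves '[0,0,0.2,0,0,0,0,0,0,0,0,0]'

```text
time: 11.52
ee_pos: [0.4881, -0.0018, -0.0137]
eef_rot: [0.38, 0.925, -0.0, -0.0]
ft_force: [0.7, -0.2, -0.1]
width: 0.074
grip_force: 0.0
```

Request:
arm_command --moves '[0,0,0,0,0,0,0,0,0,0,0,0,0,0,0,0,0,0,0,0,0,0,0,0]' --fingers 0

```text
time: 12.02
ee_pos: [0.4883, -0.0018, -0.0135]
eef_rot: [0.38, 0.925, 0.0, 0.0]
ft_force: [-0.1, 0.1, 0.2]
width: 0.0536
grip_force: 20.0
```

Request:
arm_command --moves '[0,0,-2,0,0,0,-3,0,0,0,-3,0,0,0,-3,0,0,0,0,-7,0,0,0,-7,0,0,0,-7,0,0,0,-7,0,0,0,-7,0,0,0,-7,0,0,0,-7,0,0,0,0]'

```text
time: 13.02
ee_pos: [0.488, -0.0019, 0.0963]
eef_rot: [-0.04, 0.999, 0.0, -0.0]
ft_force: [0.3, 0.8, -1.3]
width: 0.0539
grip_force: 20.0
```

```bash
python3 -c "
from h import *
plan(.506,.280,.06,94.2)"
```

```text
t 13.02 pos [ 0.488  -0.0019  0.0963] cl 94.6 | shift-first [-4.06 27.96  3.64] turn 0.4 | after turn [-3.86 27.99  3.64] w 0.0539 j7 1.63
```

Request:
arm_command --moves '[-0.5,3.5,0,0,-0.5,3.5,0,0,-0.5,3.5,0,0,-0.5,3.5,0,0,-0.5,3.5,0,0,-0.5,3.5,0,0,-0.5,3.5,0,0,-0.5,3.5,0,0,0,0,1.8,0,0,0,1.8,0,0,0,0,0,0,0,0,0]'

```text
time: 14.02
ee_pos: [0.5066, 0.2796, 0.0598]
eef_rot: [-0.036, 0.999, -0.001, -0.001]
ft_force: [-0.2, -0.5, -0.3]
width: 0.0537
grip_force: 20.0
```

```bash
python3 -c "
from h import *
import cv2
plan(.506,.280,-.0095,94.2)
i=r.camera_info('wrist')
im=r.camera('wrist')[:,:,::-1].copy()
def tray(z,b):
    q=R.from_euler('z',4.2,degrees=True).apply([(x,y,z) for x,y in b])+[.5031,.3149,0]
    cv2.polylines(im,[np.stack(proj('wrist',q,i),1).astype(int)],True,(0,0,255),1)
tray(.019,[(-.071,-.092),(.071,-.092),(.071,.092),(-.071,.092)])
tray(.019,[(-.067,-.088),(.067,-.088),(.067,.018),(-.067,.018)])
cv2.imwrite('pics/w5.png',im)"
```

```text
t 14.02 pos [0.5066 0.2796 0.0598] cl 94.1 | shift-first [0.04 0.05 6.93] turn -0.1 | after turn [0.04 0.05 6.93] w 0.0537 j7 1.18
```

View pics/w5.png

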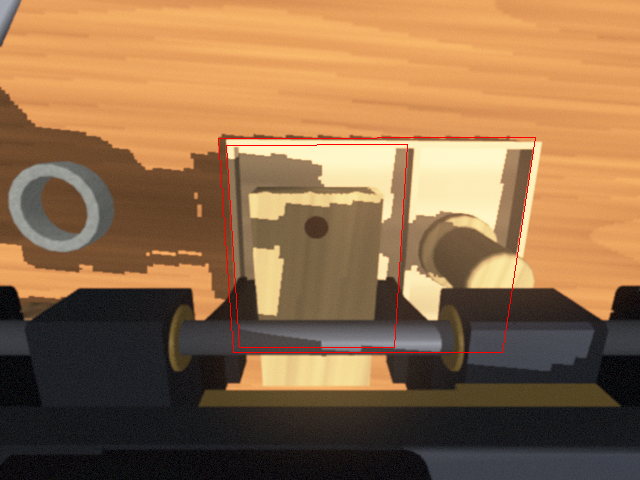

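Foot stands upright at (475,250); the wedge with dowel at (316,227) is over the large compartment, whose outline agrees within ~5 px. Lower it.

Request:
arm_command --moves '[0,0.2,2.5,0,0,0,2.2,0,0,0,1.2,0,0,0,0.5,0,0,0,0.3,0,0,0,0.2,0,0,0,0,0,0,0,0,0]'

```text
time: 14.73
ee_pos: [0.5076, 0.2827, -0.0076]
eef_rot: [-0.037, 0.999, 0.0, 0.001]
ft_force: [0.7, 0.4, -0.3]
width: 0.0535
grip_force: 20.0
```

Request:
arm_command --moves '[0,0,0.2,0,0,0,0.1,0,0,0,0,0,0,0,0,0]'

```text
time: 15.07
ee_pos: [0.5078, 0.2828, -0.0097]
eef_rot: [-0.037, 0.999, 0.001, 0.001]
ft_force: [-5.5, -2.6, 15.9]
width: 0.0536
grip_force: 20.0
```

Request:
arm_command --moves '[0,0,0,0,0,0,0,0,0,0,0,0,0,0,0,0,0,0,-2,0,0,0,-3,0,0,0,-3,0,0,0,-3,0,0,0,-1,0,0,0,0,0]' --fingers 72

```text
time: 15.9
ee_pos: [0.5086, 0.2833, 0.1115]
eef_rot: [-0.037, 0.999, 0.002, 0.002]
ft_force: [0.8, 0.5, -0.4]
width: 0.0627
grip_force: 0.0
```

```bash
python3 -c "
from h import *
import cv2
plan(.686,-.011,.08,58)
i=r.camera_info('wrist');im=r.camera('wrist')[:,:,::-1].copy()
q=R.from_euler('z',184,degrees=True).apply([(-.05,-.027,.013),(.05,-.027,.027),(.05,.027,.027),(-.05,.027,.013)])+[.5078,.2828,0]
print(np.stack(proj('wrist',q,i),1),proj('wrist',R.from_euler('z',184,degrees=True).apply([.036,0,.025])+[.5078,.2828,0],i))
cv2.imwrite('pics/w6.png',im[100:330,180:560])"
```

```text
t 15.9 pos [0.5086 0.2833 0.1115] cl 94.3 | shift-first [-15.48 -30.68   3.12] turn 36.3 | after turn [-30.64 -15.58   3.12] w 0.0627 j7 1.16
[[347.84576326 289.76606444]
 [353.55620403 167.42663791]
 [277.19437929 167.08822502]
 [281.76192891 289.5868056 ]] (np.float64(315.3043384795064), np.float64(186.63182886782772))
```

View pics/w6.png

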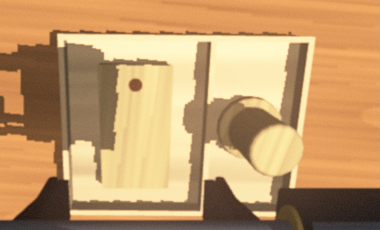

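Broad wedge lies flat in the large compartment, dowel at (316,185) against (315,187) predicted. Now the narrow wedge.

Request:
arm_command --moves '[0,0,0,7,0,0,0,7,0,0,0,7,0,0,0,7,0,0,0,7,-3.83,-1.95,0,0,-3.83,-1.95,0,0,-3.83,-1.95,0,0,-3.83,-1.95,0,0,-3.83,-1.95,0,0,-3.83,-1.95,0,0,-3.83,-1.95,0,0]' --fingers 60

```text
time: 16.95
ee_pos: [0.6627, 0.034, 0.1062]
eef_rot: [0.265, 0.964, -0.001, -0.001]
ft_force: [0.5, 0.8, 0.3]
width: 0.0521
grip_force: 0.0
```

Request:
arm_command --moves '[-3.8,-1.95,0,1.3,0,0,0,0,0,0,0,0]'

```text
time: 17.2
ee_pos: [0.6845, -0.0037, 0.1058]
eef_rot: [0.278, 0.96, -0.002, -0.001]
ft_force: [0.4, 0.3, -0.1]
width: 0.052
grip_force: 0.0
```

```bash
python3 -c "
from h import *
import cv2
plan(.686,-.011,-.012,58)
i=r.camera_info('wrist')
im=r.camera('wrist')[:,:,::-1].copy()
q=R.from_euler('z',-32,degrees=True).apply([(-.05,-.018,.009),(.05,-.018,.023),(.05,.018,.023),(-.05,.018,.009)])+[.6863,-.0108,0]
cv2.polylines(im,[np.stack(proj('wrist',q,i),1).astype(int)],True,(0,0,255),1)
cv2.imwrite('pics/w7.png',im)"
```

```text
t 17.2 pos [ 0.6845 -0.0037  0.1058] cl 57.7 | shift-first [-0.53 -0.5  11.79] turn -0.3 | after turn [-0.53 -0.5  11.79] w 0.052 j7 1.16
```

View pics/w7.png

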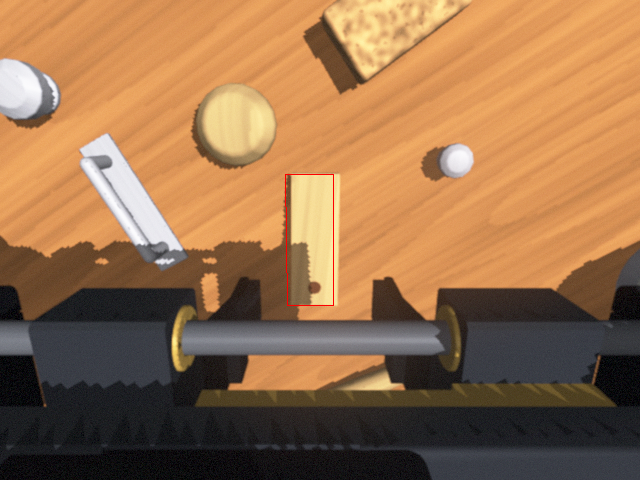

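Narrow wedge (288–340 × 174–305, dowel (314,288)) is aligned with the tool, ~2–3 mm to the right of the prediction. Descend and grip.

Request:
arm_command --moves '[-0.5,-0.25,3,0,0,0,3,0,0,0,3,0,0,0,2,0,0,0,0.8,0,0,0,0,0,0,0,0,0]'

```text
time: 17.83
ee_pos: [0.688, -0.0032, -0.0091]
eef_rot: [0.275, 0.961, 0.0, -0.0]
ft_force: [0.6, 0.1, 0.9]
width: 0.0525
grip_force: 0.0
```

Request:
arm_command --moves '[0,0,0,0,0,0,0,0,0,0,0,0,0,0,0,0,0,0,0,0]' --fingers 0 --squeeze 12

```text
time: 18.25
ee_pos: [0.6886, -0.0042, -0.0085]
eef_rot: [0.276, 0.961, 0.0, 0.001]
ft_force: [-1.2, -0.0, 5.6]
width: 0.0354
grip_force: 12.0
```

Request:
arm_command --moves '[0,0,0,0,0,0,0,0,0,0,0,0,0,0,-0.6,0,0,0,0,0,0,0,0,0]' --fingers 52

```text
time: 18.75
ee_pos: [0.6883, -0.0042, -0.0031]
eef_rot: [0.276, 0.961, 0.0, 0.0]
ft_force: [0.7, 0.4, -0.2]
width: 0.0449
grip_force: 0.0
```

Request:
arm_command --moves '[0,0,0,0,0,0,0,0,0,0,0,0,0,0,0,0,0,0,0,0]' --fingers 0

```text
time: 19.17
ee_pos: [0.6879, -0.0042, -0.0036]
eef_rot: [0.276, 0.961, 0.0, -0.0]
ft_force: [0.5, -0.4, -1.0]
width: 0.0199
grip_force: 0.0
```

The fingers closed over the top: the tips are a constant ~19 mm above the reported TCP. Open and take it ~10 mm lower.

Request:
arm_command --moves '[0,0,-1,0,0,0,0,0,0,0,0,0,0,0,0,0,0,0,0,0,0,0,0,0,0,0,0,0,0,0,0,0]' --fingers 60

```text
time: 19.83
ee_pos: [0.6878, -0.0042, 0.0063]
eef_rot: [0.276, 0.961, -0.0, -0.0]
ft_force: [0.4, 0.4, -0.3]
width: 0.0514
grip_force: 0.0
```

```bash
python3 -c "
from h import *
import cv2
plan(.686,-.011,-.0145,58)
i=r.camera_info('wrist');r_=r.camera('wrist');im=r_[:,:,::-1].copy()
for d in(0,.005):
  print(d,[np.round(proj('wrist',R.from_euler('z',-32,degrees=True).apply(c)+[.6863,-.0108,0]+d*np.array([.53,.848,0]),i)) for c in [(-.05,-.018,.009),(-.05,.018,.009)]])
cv2.imwrite('pics/w8.png',cv2.resize(im[100:330,200:440],None,fx=2.5,fy=2.5,interpolation=2))"
```

```text
t 19.83 pos [ 0.6878 -0.0042  0.0063] cl 58.0 | shift-first [-0.2  -0.67  2.08] turn -0.0 | after turn [-0.2  -0.67  2.08] w 0.0514 j7 1.2
0 [array([266., 190.]), array([340., 190.])]
0.005 [array([276., 190.]), array([350., 190.])]
```

View pics/w8.png

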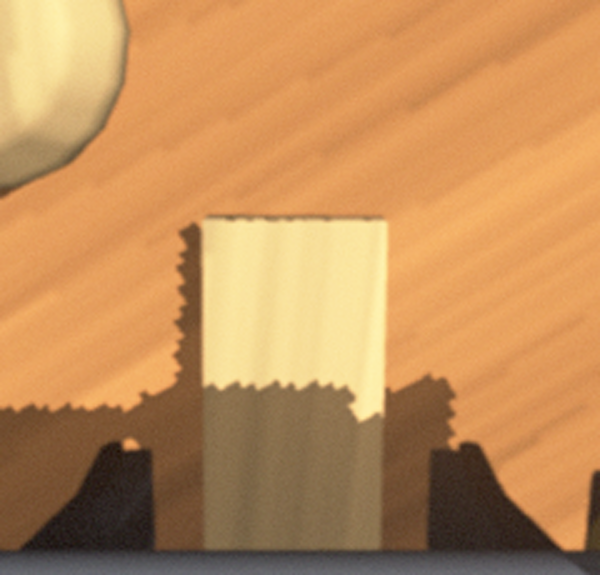

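The wedge sits centred between the fingers (281–354, thin end at row 187). Descend to −0.0145 and grip.

Request:
arm_command --moves '[0,0,1,0,0,0,0.6,0,0,0,0.5,0,0,0,0,0,0,0,0,0,0,0,0,0]'

```text
time: 20.38
ee_pos: [0.688, -0.0043, -0.0145]
eef_rot: [0.276, 0.961, -0.0, 0.0]
ft_force: [0.9, 0.4, -0.5]
width: 0.0523
grip_force: 0.0
```

Request:
arm_command --moves '[0,0,0,0,0,0,0,0,0,0,0,0,0,0,0,0,0,0,0,0]' --fingers 0

```text
time: 20.8
ee_pos: [0.6881, -0.0042, -0.0143]
eef_rot: [0.276, 0.961, 0.0, 0.0]
ft_force: [-0.3, 0.8, 0.9]
width: 0.036
grip_force: 12.0
```

Request:
arm_command --moves '[0,0,-2,0,0,0,-3,0,0,0,-3,0,0,0,-3,0,0,0,-1,0,0,0,0,-7,0,0,0,-7,0,0,0,-7,0,0,0,-7,0,0,0,-7,0,0,0,-1,0,0,0,0]'

```text
time: 21.8
ee_pos: [0.6878, -0.0043, 0.1052]
eef_rot: [-0.034, 0.999, 0.0, -0.0]
ft_force: [-0.8, -0.5, -0.3]
width: 0.0358
grip_force: 12.0
```

```bash
python3 -c "
from h import *
plan(.5078,.283,.07,94)"
```

```text
t 21.8 pos [ 0.6878 -0.0043  0.1052] cl 93.8 | shift-first [16.03 29.87  3.54] turn -0.2 | after turn [15.95 29.92  3.54] w 0.0358 j7 1.74
```

Request:
arm_command --moves '[1.6,2.99,0,0,1.6,2.99,0,0,1.6,2.99,0,0,1.6,2.99,0,0,1.6,2.99,0,0,1.6,2.99,0,0,1.6,2.99,0,0,1.6,2.99,0,0,1.6,2.99,0,0,1.6,2.99,0,0,0,0,1.8,0,0,0,1.8,0]'

```text
time: 22.8
ee_pos: [0.5066, 0.2862, 0.0698]
eef_rot: [-0.035, 0.999, 0.001, 0.001]
ft_force: [0.1, -0.8, -1.2]
width: 0.0359
grip_force: 12.0
```

Request:
arm_command --moves '[0,0,1.5,0,0,0,0,0,0,0,0,0,0,0,0,0]'

```text
time: 23.13
ee_pos: [0.5081, 0.2831, 0.0554]
eef_rot: [-0.034, 0.999, 0.0, 0.0]
ft_force: [-0.6, 0.4, -0.9]
width: 0.0363
grip_force: 12.0
```

```bash
python3 -c "
from h import *
plan(.5078,.283,.0055,94)"
```

```text
t 23.13 pos [0.5081 0.2831 0.0554] cl 93.9 | shift-first [ 0.03 -0.01  4.99] turn -0.1 | after turn [ 0.03 -0.01  4.99] w 0.0363 j7 1.16
```

Request:
arm_command --moves '[0,0,2,0,0,0,1.2,0,0,0,0.7,0,0,0,0,0,0,0,0,0,0,0,0,0]'

```text
time: 23.63
ee_pos: [0.5081, 0.2832, 0.0162]
eef_rot: [-0.035, 0.999, 0.0, 0.0]
ft_force: [-0.0, 0.2, -0.3]
width: 0.0358
grip_force: 12.0
```

Request:
arm_command --moves '[0,0,0.2,0,0,0,0.1,0,0,0,0.1,0,0,0,0.1,0,0,0,0,0,0,0,0,0]' --squeeze 4

```text
time: 24.13
ee_pos: [0.5076, 0.283, 0.0105]
eef_rot: [-0.035, 0.999, 0.0, 0.0]
ft_force: [0.7, -0.7, 0.0]
width: 0.036
grip_force: 4.0
```

Request:
arm_command --moves '[0,0,0.1,0,0,0,0.1,0,0,0,0.1,0,0,0,0.1,0,0,0,0,0,0,0,0,0]'

```text
time: 24.63
ee_pos: [0.5074, 0.2829, 0.0063]
eef_rot: [-0.035, 0.999, -0.0, -0.0]
ft_force: [-0.2, 0.7, -0.1]
width: 0.0359
grip_force: 4.0
```

Request:
arm_command --moves '[0,0,0.1,0,0,0,0,0,0,0,0,0]'

```text
time: 24.88
ee_pos: [0.5075, 0.2829, 0.0054]
eef_rot: [-0.035, 0.999, 0.0, -0.0]
ft_force: [0.4, -0.2, -0.7]
width: 0.0362
grip_force: 4.0
```

Request:
arm_command --moves '[0,0,0,0,0,0,0,0,0,0,0,0,0,0,0,0,0,0,-1,0,0,0,-3,0,0,0,-3,0,0,0,-3,0,0,0,0,0]' --fingers 52

```text
time: 25.63
ee_pos: [0.5106, 0.2845, 0.1124]
eef_rot: [-0.034, 0.999, 0.003, 0.004]
ft_force: [0.8, 0.7, 0.4]
width: 0.045
grip_force: 0.0
```

```bash
python3 -c "
from h import *
import cv2
plan(.591,-.115,.08,85.4)
i=r.camera_info('wrist');im=r.camera('wrist')[:,:,::-1].copy()
t=r.camera('scene')[:,:,::-1]
Q=R.from_euler('z',4,degrees=True)*R.from_euler('y',7.97,degrees=True)
q=Q.apply([(-.05,-.018,.009),(.05,-.018,.023),(.05,.018,.023),(-.05,.018,.009)])+[.5078,.283,.020]
cv2.polylines(im,[np.stack(proj('wrist',q,i),1).astype(int)],True,(0,0,255),1)
a=cv2.resize(im[100:340,190:440],None,fx=1.8,fy=1.8);b=cv2.resize(t[210:310,430:580],None,fx=2.3,fy=2.3,interpolation=2)
o=np.zeros((432,800,3),np.uint8);o[:a.shape[0],:a.shape[1]]=a;o[:b.shape[0],455:455+b.shape[1]]=b
cv2.imwrite('pics/w9.png',o)"
```

```text
t 25.63 pos [0.5106 0.2845 0.1124] cl 94.0 | shift-first [ -5.24 -40.42   3.07] turn 8.6 | after turn [-11.19 -39.19   3.07] w 0.045 j7 1.15
```

View pics/w9.png

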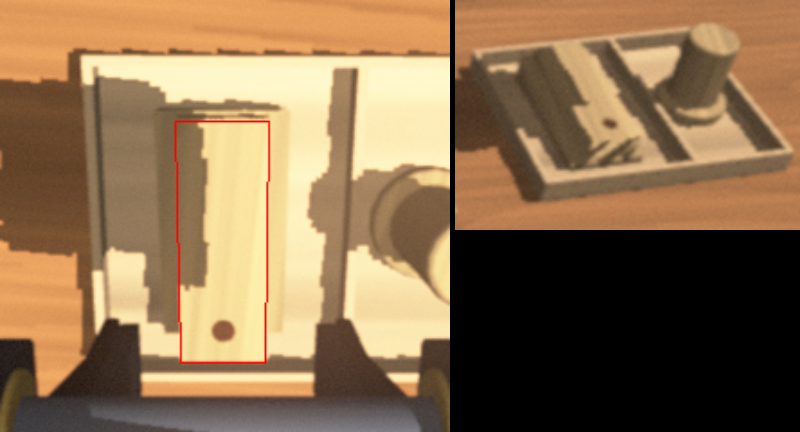

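The narrow wedge lies centrally on the broad one (outline coincides with the prediction, its dowel at the opposite end), top level in the scene view; the foot is upright. Now the handle.

Request:
arm_command --moves '[0,0,0,4.3,0,0,0,4.3,-1.12,-3.92,0,0,-1.12,-3.92,0,0,-1.12,-3.92,0,0,-1.12,-3.92,0,0,-1.12,-3.92,0,0,-1.12,-3.92,0,0,-1.12,-3.92,0,0,-1.12,-3.92,0,0,-1.12,-3.92,0,0,-1.12,-3.92,0,0]'

```text
time: 26.73
ee_pos: [0.587, -0.1186, 0.1045]
eef_rot: [0.04, 0.999, 0.0, -0.001]
ft_force: [1.2, -0.4, 0.5]
width: 0.0451
grip_force: 0.0
```

Request:
arm_command --moves '[0,0,1.5,0,0,0,1.5,0,0,0,0,0,0,0,0,0,0,0,0,0]'

```text
time: 27.15
ee_pos: [0.5877, -0.1163, 0.0757]
eef_rot: [0.04, 0.999, 0.0, -0.0]
ft_force: [0.9, -0.8, 0.1]
width: 0.0451
grip_force: 0.0
```

```bash
python3 -c "
from h import *
plan(.591,-.115,-.006,85.4)"
```

```text
t 27.15 pos [ 0.5877 -0.1163  0.0757] cl 85.4 | shift-first [-0.33  0.15  8.17] turn 0.0 | after turn [-0.33  0.15  8.17] w 0.0451 j7 1.8
```

Request:
arm_command --moves '[-0.3,0.1,3,0,0,0,2.5,0,0,0,1.7,0,0,0,0.9,0,0,0,0,0,0,0,0,0,0,0,0,0]' --squeeze 25

```text
time: 27.73
ee_pos: [0.5918, -0.1162, -0.004]
eef_rot: [0.04, 0.999, 0.0, 0.001]
ft_force: [0.0, 0.1, 0.3]
width: 0.0452
grip_force: 0.0
```

Request:
arm_command --moves '[0,0,0,0,0,0,0,0,0,0,0,0,0,0,0,0,0,0,0,0,0,0,0,0,0,0,0,0,0,0,0,0,0,0,0,0]' --fingers 0

```text
time: 28.48
ee_pos: [0.5908, -0.1158, -0.0055]
eef_rot: [0.04, 0.999, 0.0, 0.0]
ft_force: [-1.2, 1.6, 1.3]
width: 0.0089
grip_force: 25.0
```

Request:
arm_command --moves '[0,0,-2,0,0,0,-3,0,0,0,-3,0,0,0,-2,0,0,0,0,0,0,0,0,0]'

```text
time: 28.98
ee_pos: [0.5911, -0.1163, 0.0951]
eef_rot: [0.04, 0.999, 0.0, 0.001]
ft_force: [-0.9, 0.5, -2.5]
width: 0.0093
grip_force: 25.0
```

```bash
python3 -c "
from h import *
plan(.4343,-.328,.06,90)"
```

```text
t 28.98 pos [ 0.5911 -0.1163  0.0951] cl 85.4 | shift-first [ 13.93 -22.37   3.48] turn -4.6 | after turn [ 15.69 -21.17   3.48] w 0.0093 j7 1.79
```

Request:
arm_command --moves '[1.74,-2.8,0,0,1.74,-2.8,0,0,1.74,-2.8,0,0,1.74,-2.8,0,0,1.74,-2.8,0,0,1.74,-2.8,0,0,1.74,-2.8,0,0,1.74,-2.8,0,0,0,0,1.7,0,0,0,1.7,0,0,0,0,0,0,0,0,0]'

```text
time: 29.98
ee_pos: [0.4327, -0.3274, 0.0589]
eef_rot: [0.04, 0.999, 0.001, -0.002]
ft_force: [0.2, -0.4, -0.8]
width: 0.0091
grip_force: 25.0
```

```bash
python3 -c "
from h import *
import cv2
plan(.4343,-.328,-.0015,85.4)
i=r.camera_info('wrist');im=r.camera('wrist')[:,:,::-1].copy()
def tray(z,b):
    q=R.from_euler('z',7.9,degrees=True).apply([(x,y,z) for x,y in b])+[.4799,-.3215,0]
    cv2.polylines(im,[np.stack(proj('wrist',q,i),1).astype(int)],True,(0,0,255),1)
tray(.019,[(-.122,-.05),(.122,-.05),(.122,.05),(-.122,.05)])
tray(.019,[(-.118,-.046),(.026,-.046),(.026,.046),(-.118,.046)])
cv2.imwrite('pics/w10.png',im)"
```

```text
t 29.98 pos [ 0.4327 -0.3274  0.0589] cl 85.4 | shift-first [-0.19 -0.05  6.04] turn -0.0 | after turn [-0.19 -0.05  6.04] w 0.0091 j7 2.26
```

Request:
arm_command --moves '[-0.2,0,2.5,0,0,0,2,0,0,0,0.9,0,0,0,0.4,0,0,0,0,0,0,0,0,0,0,0,0,0]'

```text
time: 30.62
ee_pos: [0.4366, -0.3287, 0.0036]
eef_rot: [0.04, 0.999, -0.0, 0.001]
ft_force: [0.2, -0.4, -0.5]
width: 0.009
grip_force: 25.0
```

Request:
arm_command --moves '[0,0,0.2,0,0,0,0.1,0,0,0,0,0,0,0,0,0]'

```text
time: 30.95
ee_pos: [0.4359, -0.3283, -0.0005]
eef_rot: [0.04, 0.999, 0.0, 0.0]
ft_force: [0.8, 0.1, -1.3]
width: 0.009
grip_force: 25.0
```

Request:
arm_command --moves '[0,0,0.15,0,0,0,0,0,0,0,0,0]'

```text
time: 31.2
ee_pos: [0.4362, -0.3283, -0.0017]
eef_rot: [0.04, 0.999, 0.0, 0.0]
ft_force: [-2.1, 2.0, 5.9]
width: 0.0088
grip_force: 25.0
```

Request:
arm_command --moves '[0,0,0,0,0,0,0,0,0,0,0,0,0,0,0,0,0,0,0,0,0,0,0,0,0,0,-2,0,0,0,-3,0,0,0,-3,0,0,0,-2,0,0,0,0,0]' --fingers 40

```text
time: 32.12
ee_pos: [0.4379, -0.3299, 0.1021]
eef_rot: [0.041, 0.999, -0.001, 0.003]
ft_force: [0.4, 0.2, -0.0]
width: 0.0347
grip_force: 0.0
```

```bash
python3 -c "
from h import *
plan(.490,-.122,.10,60)"
```

```text
t 32.12 pos [ 0.4379 -0.3299  0.1021] cl 85.4 | shift-first [-3.51 21.14  0.19] turn 25.4 | after turn [ 5.88 20.61  0.19] w 0.0347 j7 2.23
```

Request:
arm_command --moves '[-0.44,2.64,0,0,-0.44,2.64,0,0,-0.44,2.64,0,0,-0.44,2.64,0,0,-0.44,2.64,0,0,-0.44,2.64,0,0,-0.44,2.64,0,0,-0.44,2.64,0,0,0,0,2,0,0,0,2,0,0,0,0,0,0,0,0,0]' --fingers 65

```text
time: 33.12
ee_pos: [0.487, -0.1208, 0.0572]
eef_rot: [0.04, 0.999, -0.0, -0.001]
ft_force: [-0.7, -0.5, 0.7]
width: 0.0568
grip_force: 0.0
```

```bash
python3 -c "
from h import *
plan(.490,-.122,-.005,85.4)"
```

```text
t 33.12 pos [ 0.487  -0.1208  0.0572] cl 85.4 | shift-first [-0.32 -0.09  6.22] turn -0.0 | after turn [-0.32 -0.09  6.22] w 0.0568 j7 1.77
```

Request:
arm_command --moves '[-0.3,-0.1,2.5,0,0,0,2,0,0,0,1.2,0,0,0,0.5,0,0,0,0,0,0,0,0,0,0,0,0,0]'

```text
time: 33.7
ee_pos: [0.4918, -0.122, -0.0029]
eef_rot: [0.04, 0.999, 0.0, 0.001]
ft_force: [1.0, -0.0, 0.6]
width: 0.0565
grip_force: 0.0
```

Request:
arm_command --moves '[0,0,0,0,0,0,0,0,0,0,0,0,0,0,0,0,0,0,0,0,0,0,0,0]' --fingers 0

```text
time: 34.2
ee_pos: [0.4912, -0.1216, -0.0038]
eef_rot: [0.04, 0.999, 0.0, 0.0]
ft_force: [-2.1, 1.4, 4.2]
width: 0.036
grip_force: 25.0
```

Request:
arm_command --moves '[0,0,0,0,0,0,0,0,0,0,0,0,0,0,0,0,0,0,0.4,0,0,0,0.3,0,0,0,0,0,0,0,0,0]' --fingers 65

```text
time: 34.87
ee_pos: [0.4906, -0.1218, -0.0115]
eef_rot: [0.04, 0.999, -0.0, -0.0]
ft_force: [-0.1, 0.5, 0.4]
width: 0.0567
grip_force: 0.0
```

Request:
arm_command --moves '[0,0,0,0,0,0,0,0,0,0,0,0,0,0,0,0,0,0,0,0,0,0,0,0]' --fingers 0

```text
time: 35.37
ee_pos: [0.491, -0.1218, -0.011]
eef_rot: [0.04, 0.999, 0.0, 0.0]
ft_force: [0.4, 0.8, 0.8]
width: 0.0365
grip_force: 25.0
```

Request:
arm_command --moves '[0,0,-2,0,0,0,-3,0,0,0,-3,0,0,0,-2,0,0,0,0,0,0,0,0,0]'

```text
time: 35.87
ee_pos: [0.4916, -0.1217, 0.0896]
eef_rot: [0.04, 0.999, 0.0, 0.001]
ft_force: [-0.2, 1.5, -1.7]
width: 0.0364
grip_force: 25.0
```

```bash
python3 -c "
from h import *
plan(.5532,-.3113,.06,92)"
```

```text
t 35.87 pos [ 0.4916 -0.1217  0.0896] cl 85.4 | shift-first [ -7.66 -18.41   2.97] turn -6.6 | after turn [ -5.49 -19.17   2.97] w 0.0364 j7 1.75
```

Request:
arm_command --moves '[-1.28,-3.07,0,0,-1.28,-3.07,0,0,-1.28,-3.07,0,0,-1.28,-3.07,0,0,-1.28,-3.07,0,0,-1.28,-3.07,0,0,0,0,1.5,-7,0,0,1.5,0,0,0,0,0,0,0,0,0]'

```text
time: 36.7
ee_pos: [0.5513, -0.3109, 0.0569]
eef_rot: [-0.02, 1.0, 0.001, -0.002]
ft_force: [-0.1, 0.0, -1.3]
width: 0.0365
grip_force: 25.0
```

```bash
python3 -c "
from h import *
plan(.5532,-.3113,-.007)"
```

```text
t 36.7 pos [ 0.5513 -0.3109  0.0569] cl 92.3 | shift-first [-0.21 -0.06  6.39] turn 0 | after turn [-0.21 -0.06  6.39] w 0.0365 j7 2.29
```

Request:
arm_command --moves '[0,0,2.5,0,0,0,2,0,0,0,1,0,0,0,0.5,0,0,0,0,0,0,0,0,0,0,0,0,0]'

```text
time: 37.28
ee_pos: [0.5534, -0.312, 0.0003]
eef_rot: [-0.021, 1.0, -0.0, 0.001]
ft_force: [0.6, 0.8, -0.2]
width: 0.0367
grip_force: 25.0
```

Request:
arm_command --moves '[0,0,0.2,0,0,0,0.15,0,0,0,0,0,0,0,0,0]'

```text
time: 37.62
ee_pos: [0.5526, -0.3116, -0.0045]
eef_rot: [-0.021, 1.0, 0.0, 0.0]
ft_force: [-0.1, -0.6, -1.6]
width: 0.0364
grip_force: 25.0
```

Request:
arm_command --moves '[0,0,0.15,0,0,0,0.1,0,0,0,0,0,0,0,0,0]'

```text
time: 37.95
ee_pos: [0.5527, -0.3116, -0.0069]
eef_rot: [-0.021, 1.0, 0.0, 0.0]
ft_force: [-1.6, 0.4, 2.0]
width: 0.0362
grip_force: 25.0
```

Touching the floor; release and withdraw, then look from the scene and top cameras.

Request:
arm_command --moves '[0,0,0.05,0,0,0,0,0,0,0,0,0]'

```text
time: 38.2
ee_pos: [0.5528, -0.3117, -0.007]
eef_rot: [-0.021, 1.0, 0.0, 0.0]
ft_force: [-1.6, 1.8, 7.3]
width: 0.0366
grip_force: 25.0
```

Request:
arm_command --moves '[0,0,0,0,0,0,0,0,0,0,0,0,0,0,0,0,0,0,-2,0,0,0,-3,0,0,0,-3,0,0,0,-3,0,0,0,-3,0,0,0,0,0]' --fingers 53

```text
time: 39.03
ee_pos: [0.5551, -0.3135, 0.1386]
eef_rot: [-0.021, 1.0, -0.002, 0.004]
ft_force: [0.3, -0.1, 0.0]
width: 0.046
grip_force: 0.0
```

Request:
arm_command --moves '[0,3.5,0,0,0,3.5,0,0,0,3.5,0,0,0,3.5,0,0,0,3.5,0,0,0,3.5,0,0,0,3.5,0,0,0,3.5,0,0,0,3.5,0,0,0,0,0,0]'

```text
time: 39.87
ee_pos: [0.5392, 0.0114, 0.132]
eef_rot: [-0.025, 1.0, 0.002, -0.0]
ft_force: [-0.5, 0.9, -0.9]
width: 0.0463
grip_force: 0.0
```

```bash
python3 -c "
from h import *
import cv2
t=r.camera('top')[:,:,::-1];s=r.camera('scene')[:,:,::-1]
z=lambda a,f:cv2.resize(a,None,fx=f,fy=f,interpolation=2)
o=np.zeros((600,800,3),np.uint8)
def put(a,x,y):
    o[y:y+a.shape[0],x:x+a.shape[1]]=a
put(z(t[145:310,440:545],2.2),0,0); put(z(t[160:265,70:195],2.2),240,0); put(z(s[210:340,65:175],2),520,0); put(z(s[205:310,430:580],2.2),240,240); put(z(t[80:200,220:400],1.0),0,470);put(z(s[180:410,220:450],1.0),570,350)
cv2.imwrite('pics/fin.png',o);print(r.read_state()['time'])"
```

```text
39.9667
```

View pics/fin.png

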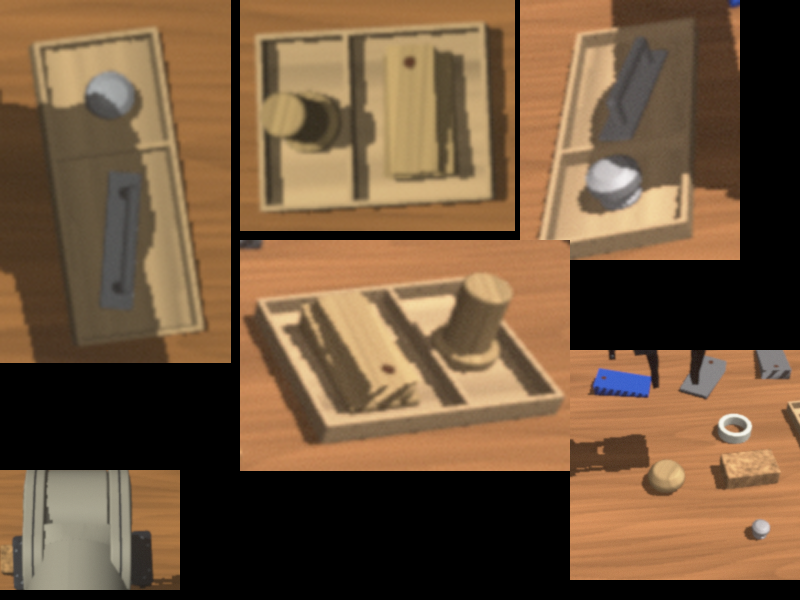

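The last view shows everything in place: knob and handle stand in the long tray, foot and level wedge pair in the square tray, and the bun foot and small knob are untouched.

```bash
python3 -c "
from bench import r
print(r.close_job())"
```

```text
the job is handed in; nothing more can be done
None
```

Both kits are made up and the job was handed in at about 40 s; the final camera views showed every part placed as asked and the small knob and bun foot left in place, but no verdict came back.

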